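Set and lock a slab roller's adjusting screw

TASK

On the clay slab roller, one of the two adjusting screws has been backed off and its hexagon jam nut stands clear of the leather washer on its brass bush. Turn that screw down by its square end until it bears snugly on the bearing block again, then run its jam nut down onto the washer and nip it firmly tight to lock the setting, but do not force either so hard that the bush, only a push fit, turns in its cheek. Leave the things around the roller where they are.

Things in the scene. Friction and masses are not known exactly. Their poses are not given: they have to be found in the camera images.
- roller_frame: Slab roller fixed on the table: plywood bed 204 x 264 x 14 mm; at its y = +105 and -105 mm a grey cheek, top 102 mm up, 92 mm long in x, 34 mm wide; on each a brass bush, 27 mm diameter over a 32 mm foot, with a leather washer, top 114 mm up, where a vertical screw enters. Bolt heads stand 5 mm above the cheeks 33 mm before and behind each screw. Origin: middle of the bed's underside.
- screw: The slack screw: vertical, 16 mm thread, right-hand, 5 mm a turn (clockwise from above goes down). Its end is 16 mm square, 38 to 56 mm above this origin, sides along body x and y. Origin on the axis, 114 mm above the frame's origin when the foot touches the block; starts 0.8 to 1.6 mm higher. Turns freely at 0.08 N m; from touch on the moment rises from 0.12 N m by 0.15 every 0.1 rad.
- jam_nut: Steel hexagon jam nut on the slack screw: 30 mm across flats, 12 mm thick, flats face along its x axis and every 60 deg from it. Origin: centre of its underside. Turns on its own, not with the screw, at 0.05 N m, same thread; starts 3.3 to 4.2 mm above the washer. On the washer the moment rises from 0.15 N m by 0.15 every 0.1 rad; 0.3 to 0.5 N m nips it; it springs back a little when let go.
- set_adjuster: The other screw, nut and bush, of the same shape, already set and locked, its nut down on its washer; does not move. Origin: on its axis at the washer's top. Which end of the roller is slack changes.
- cutter: Bystander: round tin cutter, 58 mm diameter, 28 mm high. Origin: middle of its underside.
- clay_slab: Bystander: flat brown clay slab 85 x 125 x 7 mm. Origin: middle of its underside.
- half_cottage: Bystander: roofless brown clay cottage 70 x 62 x 103 mm. Origin: middle of its underside.
- sprayer: Bystander: pale water sprayer 62 x 75 x 158 mm. Origin: middle of its underside.
- bush (a joint): Turning of the slack screw's bush in its cheek, rad, 0 at the start, positive clockwise from above. It stays put until the screw or nut is turned with over 0.7 N m.
- roller_unit: Steel roller of 50 mm diameter along the frame's y axis, with bearing blocks and a crank (at the frame's +y end, grip out to 250 mm from the middle, 110 mm high); does not move. Origin as the frame's. The screw's foot presses on its block inside the cheek, 62 mm above the table.

How it is judged (in metres and radians):
On the way, in this order (a step that is already met when the one before it is completed fails the run):
1. the screw bears on its block while the jam nut is still clear of the washer (z of screw in the frame of roller_frame below 0.11403 m and z of jam_nut in the frame of roller_frame above 0.115 m), for 0.2 s.
2. the jam nut is nipped down on the washer (z of jam_nut in the frame of roller_frame below 0.11396 m), for 0.1 s.
At the end, for the whole second after the job is handed in: The jam nut has sunk at least 0.04 mm into the washer (at least about 0.25 N m was put on it), the screw still bears on its block (within 0.03 mm of first touch), and both are at rest (z of jam_nut in the frame of roller_frame below 0.11396 m and z of screw in the frame of roller_frame below 0.11403 m and angular speed of each of jam_nut, screw below 0.05 rad/s).
It fails at once if the screw or the nut is forced so hard that the bush turns in its cheek (value of joint bush above 0.06 rad or value of joint bush below -0.06 rad).
It fails at once if the cutter, clay slab, half cottage or sprayer is disturbed (moved over 15 mm) (distance of any of cutter, clay_slab, half_cottage, sprayer from where it was at the start of the episode above 0.015 m).
It also fails if it takes over 72 s, if anything falls off the work surface, if the arm or the gripper's body presses on something with over 40 N, if the wrist force passes 120 N, or if a joint passes its speed limit or range.

ROBOT

A 7-joint arm with a two-finger parallel gripper is mounted at the origin on the work surface; the furniture and walls round the work are solid. World frame = base frame: x ahead of the robot, y to its left, z up, the work surface at z = 0. Lengths are in mm, angles in rad, forces in N, time in s.
With the tool pointing down it reaches from about 400 to 875 mm from the base axis. Payload 4.4 kg.
Tool frame: the origin (TCP) lies midway between the tips of the shut fingers; the grasp point (between the pads) lies ctrl.grip_depth behind it (ctrl.grip_depth is the distance from the TCP to the grasp point, in mm); z points along the fingers, y is the line along which they close (so a half turn about z gives the same grasp; the last joint's range is limited). The gripper opens to 85 mm and grips with 20 to 120 N. Pads are 22 mm wide; open, the fingers measure 114 mm over their backs; the gripper's body (76 mm by 85 mm) begins 54 mm behind the grasp point. The pads swing forward as they close: fully open they stand 13 mm farther back than shut.
Start: joints at [1.201, 0.628, 0.038, 1.517, -0.027, 0.996, -0.02], TCP at [194.474, -620.24, 231.313] pointing down, gripper open.
Joint ranges: [-3.06, 3.06], [-0.37, 2.12], [-1.25, 1.32], [0.18, 2.47], [-1.1, 4.24], [0.23, 1.98], [-2.94, 2.94]. Speed limits (rad/s): [2.57, 2.57, 3.14, 3.14, 3.14, 3.14, 3.14].

INTERFACE

Orientations are given as [roll, pitch, yaw] about the fixed x, y, z axes, in that order (R = Rz(yaw) Ry(pitch) Rx(roll)).
In Python, from cell import ctrl gives the robot as it stands.
- The arm moves only by the tool carry_out, never from a script. Its argument "deltas" is one flat list of numbers, 7 for each row, row after row: the turn, a rotation vector about the tool's x, y, z in degrees, then the shift along the tool's x, y, z in m, then the closure, from -1 (fully open) to 1 (shut). In form: [wx, wy, wz, dx, dy, dz, claw, wx, wy, wz, dx, dy, dz, claw, ...]. A call has 1 to 12 rows; each row shifts and turns the commanded pose from where the row before left it, along the tool's axes as they then stand; what a row does not reach is not made up. A row lasts 1/8 s, in which the tool goes at most 62.5 mm and 10.7 degrees, less where a joint would pass 70% of its speed; a pose out of reach is approached as far as the arm can. A call with a gripper value outside its range is refused whole. The fingers move at their own pace and stop on an object; the grip force is fixed at half the most. Time passes only in rows, so rows that do not move let the fingers close. It gives the time, the measured TCP pose, the force, the opening and the grip force at its end, in the units of the state.
- ctrl.read_state(): the state, without advancing time (a new reading comes with each control period).
- ctrl.get_image(name): name is "scene" or "top" or "wrist"; returns the picture (420x560x3 uint8, red, green, blue); there is no depth.
- ctrl.calibration(name): a dict with "mtx" (3x3 intrinsics, pixels), "R" (3x3) and "t" (3): a world point X has camera coordinates R X + t. Camera axes: x right, y down, z forward; pixel columns grow to the right and rows downward; lengths in mm; the calibration is good to about 2 mm. A picture is of the moment at which its call begins: read the wrist's pose just before it. calibration takes no time and is no camera call; for the wrist camera it gives the pose at the moment of the call.
- ctrl.finish_job(): hands the job in; it is judged then, once.
The state is a dict: "clock": time; "qpos": joint angles; "qd": joint speeds; "tau": joint torques, N m; "eef_pos": TCP position; "tool_rot": TCP orientation; "force": force on the tool from outside, world axes, zero at the start; "torque": the same for the moment, N m; "width": finger opening in mm; "gripper_force": force on a finger pad.
Only numpy, scipy, OpenCV 4.12 (cv2) and the standard library are available. Lean on these libraries where they do the work, as an engineer would, in place of code of your own. Each camera call takes 0.05 s, during which the arm holds its last target. There are 200 camera calls.

## Working session

There is one attempt and no reset: what is moved stays moved. The work goes in short steps, Python scripts to look and compute and a tool call to move; the robot and the scene stay as the last step left them, time stands still between calls to the robot, and variables do not carry over. Pictures are saved under pics/ and viewed, at most 10 in all, crops included, and the job is handed in when it is done.

Besides the shell and the picture viewer there is one more tool, called after "Call:" by a JSON object that holds its "method" and its "body", one argument or row to a line. carry_out: Moves the arm, as the interface text tells. Its arguments: {"type":"object","properties":{"deltas":{"type":"array"}},"required":["deltas"]}

```bash
mkdir -p pics; python3 - <<'E'
from cell import ctrl
import cv2
s=ctrl.read_state()
print(s, ctrl.grip_depth)
for n in ["scene","top"]:
    c=ctrl.calibration(n); print(n,c)
    cv2.imwrite(f"pics/{n}0.png",ctrl.get_image(n)[:,:,::-1])
E
```

```text
{'clock': 0.0, 'qpos': array([ 1.20123234,  0.62932128,  0.03844869,  1.51838635, -0.02697923,
        0.99628347, -0.01997693]), 'qd': array([-2.22855649e-03,  3.10728955e-05, -3.66630967e-04,  5.13583715e-04,
       -3.59577085e-04, -1.00493960e-03, -5.77822533e-04]), 'tau': array([ 5.61318375e-04, -5.63400435e+01,  1.22686721e+00, -1.93443203e+01,
        1.11669450e-02,  1.05913274e-02,  7.24664403e-06]), 'eef_pos': array([ 194.2541694 , -619.63688904,  230.39945062]), 'tool_rot': array([-3.13971295e+00,  4.51804867e-05,  3.03792535e-01]), 'force': array([ 1.04378627, -0.37492788, -0.11070696]), 'torque': array([ 0.03158642,  0.01508735, -0.0325127 ]), 'gripper_force': 0.0, 'width': 85.10685146859757} 18.700000000000003
scene {'mtx': array([[417.02808772,   0.        , 277.54679687],
       [  0.        , 417.02808772, 213.43923343],
       [  0.        ,   0.        ,   1.        ]]), 'R': array([[-0.84334098, -0.537008  , -0.01995984],
       [-0.28844076,  0.48369406, -0.82634254],
       [ 0.45340701, -0.69113129, -0.56281402]]), 't': array([602.75786956,  99.1517059 , 918.50871268])}
top {'mtx': array([[481.14050853,   0.        , 281.66585713],
       [  0.        , 481.14050853, 201.85549824],
       [  0.        ,   0.        ,   1.        ]]), 'R': array([[-0.02563817, -0.99965592,  0.00554295],
       [-0.98725177,  0.02444796, -0.15727757],
       [ 0.15708794, -0.0095046 , -0.98753888]]), 't': array([313.81287845, 516.44050459, 880.29789115])}
```

View pics/scene0.png

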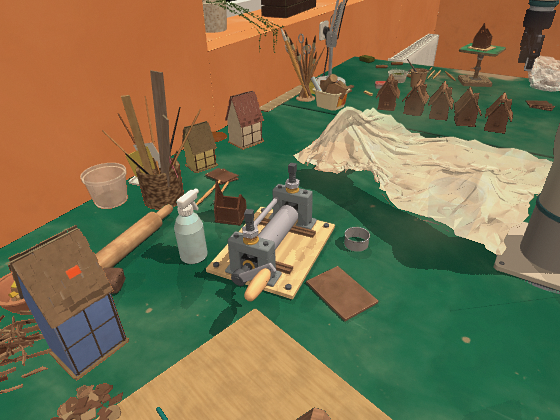

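View pics/top0.png

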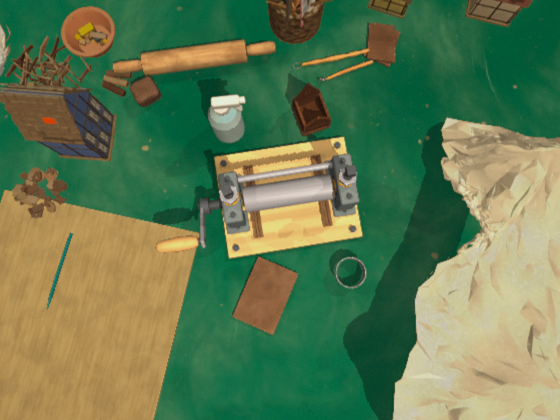

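Scene shows the roller with the crank end screw near (250,220) and the far one near (293,178). Top view: screws near (228,187) and (348,172). I'll enlarge both.

```bash
python3 - <<'E'
import cv2,numpy as np
s=cv2.imread("pics/scene0.png");t=cv2.imread("pics/top0.png")
f=lambda im,x,y,w=50,h=50:cv2.resize(im[y:y+h,x:x+w],(400,300) ,interpolation=cv2.INTER_CUBIC)
a=np.hstack([f(s,225,200,60,45),f(s,265,158,60,45)])
b=np.hstack([f(t,200,165,60,45),f(t,320,150,60,45)])
cv2.imwrite("pics/zoom0.png",np.vstack([a,b]))
E
```

```text
(no output)
```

View pics/zoom0.png

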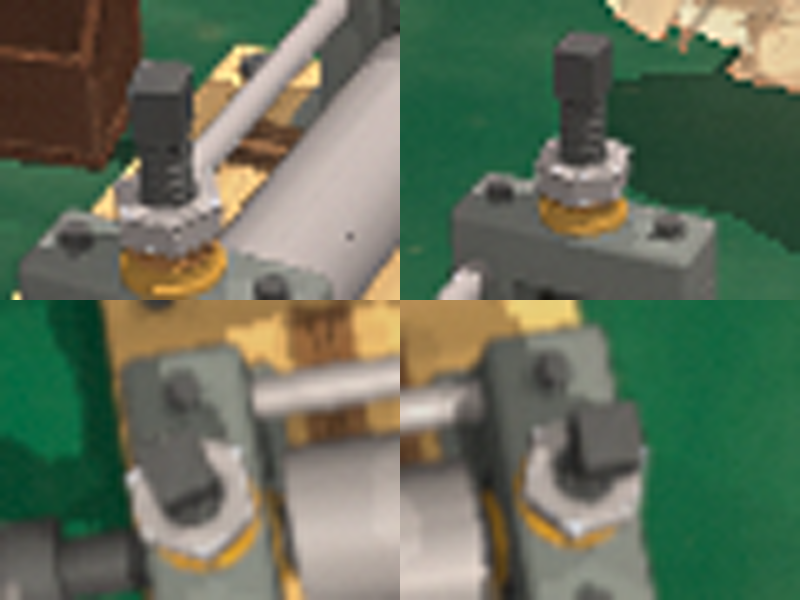

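Crank-end adjuster (scene (249,210), top (225,190)) has its nut standing clear, with a gap above the brass, so it is the slack one. The other's nut sits directly on its bush.

```bash
cat > h.py <<'E'
import numpy as np,cv2
from cell import ctrl
def ray(c,u,v):
    d=c["R"].T@np.linalg.solve(c["mtx"],[u,v,1.]); return -c["R"].T@c["t"],d
def onz(c,u,v,z):
    o,d=ray(c,u,v); return o+d*(z-o[2])/d[2]
def tri(*L):
    A=np.zeros((3,3));b=np.zeros(3)
    for c,u,v in L:
        o,d=ray(c,u,v);d=d/np.linalg.norm(d);P=np.eye(3)-np.outer(d,d);A+=P;b+=P@o
    p=np.linalg.solve(A,b)
    return p,[np.linalg.norm(np.cross(p-ray(c,u,v)[0],ray(c,u,v)[1]/np.linalg.norm(ray(c,u,v)[1]))) for c,u,v in L]
def proj(c,X):
    p=c["mtx"]@(c["R"]@np.asarray(X,float)+c["t"]);return p[:2]/p[2]
E
python3 - <<'E'
from h import *
S=ctrl.calibration("scene");T=ctrl.calibration("top");np.set_printoptions(precision=2,suppress=True)
n=onz(S,249,210.5,171);f=onz(S,292.5,164.5,170)
print(n,f,proj(T,n),proj(T,f))
W=ctrl.calibration("wrist");s=ctrl.read_state()
print(W,s["eef_pos"],s["tool_rot"],-W["R"].T@W["t"])
print([onz(T,u,v,14) for u,v in [(216,154),(345,138),(361,241),(229,257)]])
E
```

```text
[526.77 389.74 171.  ] [552.37 185.55 170.  ] [227.89 189.08] [351.12 171.03]
{'mtx': array([[290.18,   0.  , 278.18],
       [  0.  , 290.18, 204.27],
       [  0.  ,   0.  ,   1.  ]]), 'R': array([[ 0.3 , -0.95, -0.  ],
       [-0.91, -0.29,  0.3 ],
       [-0.28, -0.09, -0.96]]), 't': array([-648.77,  -37.35,  379.73])} [ 194.3  -619.68  230.48] [-3.14 -0.    0.3 ] [ 267.56 -596.79  372.48]
[array([628.33, 429.1 ,  14.  ]), array([655.18, 169.76,  14.  ]), array([447.47, 148.24,  14.  ]), array([423.05, 404.88,  14.  ])]
```

Call:
{"method": "carry_out", "body": {
  "deltas": [0,0,0,0,0,-0.06,-1,0,0,0,0,0,-0.06,-1,0,0,0,0.045,-0.031,0,-1,0,0,0,0.045,-0.031,0,-1,0,0,0,0.045,-0.031,0,-1,0,0,0,0.045,-0.031,0,-1,0,0,0,0.045,-0.031,0,-1,0,0,0,0.045,-0.031,0,-1,0,0,0,0.045,-0.031,0,-1,0,0,0,0.045,-0.031,0,-1,0,0,0,0.045,-0.031,0,-1,0,0,0,0.045,-0.031,0,-1]
}}

```text
clock: 1.6
eef_pos: [531.8, -188.4, 351.0]
tool_rot: [-3.141, 0.001, 0.304]
force: [0.9, -0.3, 0.1]
width: 85.5
gripper_force: 0.0
```

```bash
python3 -c "
from h import *
s=ctrl.read_state();print(s['qpos'],s['eef_pos'],s['tool_rot'],s['clock'])"
```

```text
[ 0.35328726  0.39232048 -0.09251376  1.58741402  0.03865945  1.16420043
 -1.01477706] [ 531.77573756 -188.38015451  351.03013016] [-3.14144050e+00  5.66284498e-04  3.03568094e-01] 1.6
```

Call:
{"method": "carry_out", "body": {
  "deltas": [0,0,0,0.0168,-0.055,0,-1,0,0,0,0.0168,-0.055,0,-1,0,0,0,0.0168,-0.055,0,-1,0,0,0,0.0168,-0.055,0,-1,0,0,0,0.0168,-0.055,0,-1,0,0,0,0.0168,-0.055,0,-1,0,0,0,0.0168,-0.055,0,-1,0,0,0,0.0168,-0.055,0,-1,0,0,0,0.0168,-0.055,0,-1,0,0,0,0.0168,-0.055,0,-1,0,0,-10,0,0,0.01,-1,0,0,-10,0,0,0.01,-1]
}}

```text
clock: 3.1
eef_pos: [526.2, 386.2, 330.1]
tool_rot: [3.141, 0.001, 0.661]
force: [0.8, -0.8, 0.6]
width: 85.3
gripper_force: 0.0
```

Call:
{"method": "carry_out", "body": {
  "deltas": [0,0,-10,0,0,0.01,-1,0,0,-10,0,0,0.01,-1,0,0,-10,0,0,0.01,-1,0,0,-10,0,0,0.01,-1,0,0,-10,0,0,0.01,-1,0,0,-10,0,0,0.01,-1,0,0,0,0,0,0.01,-1,0,0,0,0,0,0,-1,0,0,0,0,0,0,-1]
}}

```text
clock: 4.22
eef_pos: [527.0, 385.4, 261.6]
tool_rot: [3.141, -0.0, 1.699]
force: [1.0, -0.4, 0.6]
width: 85.4
gripper_force: 0.0
```

```bash
python3 - <<'E'
from h import *
W=ctrl.calibration("wrist");s=ctrl.read_state();im=ctrl.get_image("wrist")[:,:,::-1]
print(s['qpos'],s['eef_pos'],s['tool_rot'],s['clock'],s['force'],s['torque'])
cv2.imwrite("pics/w1.png",im); p=proj(W,[527,388,171]);print(p)
u,v=map(int,p); 
x0=min(max(u-80,0),400);y0=min(max(v-60,0),300);print(x0,y0)
cv2.imwrite("pics/w1z.png",cv2.resize(im[y0:y0+120,x0:x0+160],(800,600),interpolation=cv2.INTER_CUBIC))
E
```

```text
[-0.35531739  0.65634948 -0.56537101  1.46042618  0.36977469  1.13163212
 -0.85655161] [527.00439639 385.42423593 261.58346549] [ 3.14117096e+00 -8.44973918e-05  1.69851738e+00] 4.225 [ 1.01216421 -0.35082989  0.58344949] [-0.00723867 -0.05214747  0.04491984]
[277.40910665 205.84035907]
197 145
```

View pics/w1.png

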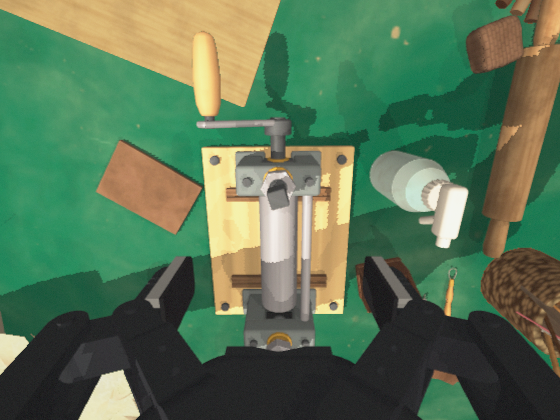

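Wrist view: slack adjuster near (278,190), the crank arm at (245,125) and grip at (205,80), sprayer at (420,185) well to the side. Enlarging the screw.

```bash
python3 - <<'E'
import cv2
im=cv2.imread("pics/w1.png")
cv2.imwrite("pics/w1z.png",cv2.resize(im[150:225,228:328],(800,600),interpolation=cv2.INTER_CUBIC))
E
```

```text
(no output)
```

View pics/w1z.png

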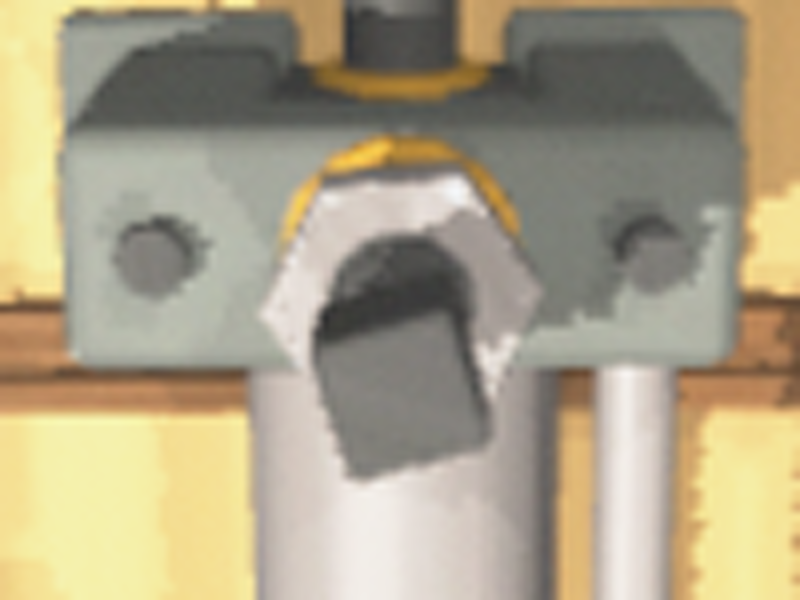

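```bash
python3 - <<'E'
from h import *
np.set_printoptions(precision=1,suppress=True)
W=ctrl.calibration("wrist");S=ctrl.calibration("scene");T=ctrl.calibration("top")
g=lambda u,v:(228+u/8-.44,150+v/8-.44)
sq=[(318,345),(458,308),(490,435),(352,480)]
P=[onz(W,*g(*p),171) for p in sq]
print(np.array(P),np.mean(P,0))
for i in range(4):
    d=P[(i+1)%4]-P[i];print(np.linalg.norm(d),np.degrees(np.arctan2(d[1],d[0])))
c=np.mean(sq,0);print("tri",tri((W,*g(*c)),(S,249,210.5)))
hx=[(262,312),(542,292)]
H=[onz(W,*g(*p),130) for p in hx];print(H,np.mean(H,0));d=H[1]-H[0];print(np.linalg.norm(d),np.degrees(np.arctan2(d[1],d[0])))
# bolts at 107
B=[onz(W,*g(*p),107) for p in [(152,272),(660,268)]];d=B[1]-B[0];print(B,np.mean(B,0),np.linalg.norm(d),np.degrees(np.arctan2(d[1],d[0])))
E
```

```text
[[517.3 398.4 171. ]
 [531.2 404.1 171. ]
 [536.4 391.  171. ]
 [522.6 384.2 171. ]] [526.9 394.4 171. ]
15.023887776194162 22.549334683631972
14.154802032464666 -68.55172019408728
15.349139548784441 -153.78790547079453
15.14332533307935 110.4077330328093
tri (array([525.6, 393.9, 173.2]), [np.float64(1.667736628988097), np.float64(1.6677366289881554)])
[array([510. , 390.5, 130. ]), array([543.4, 397.3, 130. ])] [526.7 393.9 130. ]
34.06122422654451 11.50538297993416
[array([494.4, 388.1, 107. ]), array([560.3, 397.1, 107. ])] [527.4 392.6 107. ] 66.52967920032542 7.767226015512716
```

Slack screw axis ≈ (527, 394), square sides at ≈22.6°, nut flats at ≈41.5° (mod 60). Turn to yaw 202.6° and go down over the square.

Call:
{"method": "carry_out", "body": {
  "deltas": [0,0,0,0.0083,0.0011,0,-1,0,0,-10.5,0,0,0,-1,0,0,-10.5,0,0,0,-1,0,0,-10.5,0,0,0,-1,0,0,-10.5,0,0,0,-1,0,0,-10.5,0,0,0,-1,0,0,-10.5,0,0,0,-1,0,0,-10.5,0,0,0,-1,0,0,-10.5,0,0,0,-1,0,0,-10.5,0,0,0,-1,0,0,-10.5,0,0,0.02,-1,0,0,0,0,0,0.02,-1]
}}

```text
clock: 5.78
eef_pos: [527.1, 394.2, 220.7]
tool_rot: [3.141, 0.0, -2.753]
force: [0.0, -0.4, 0.3]
width: 85.4
gripper_force: 0.0
```

```bash
python3 - <<'E'
from h import *
np.set_printoptions(precision=3,suppress=True)
W=ctrl.calibration("wrist");s=ctrl.read_state();im=ctrl.get_image("wrist")[:,:,::-1]
print(s['qpos'],s['eef_pos'],s['tool_rot'],s['clock'],s['force'],s['torque'])
cv2.imwrite("pics/w2.png",im); p=proj(W,[527,394,150]);print(p)
u,v=map(int,p);x0=u-50;y0=v-40;print(x0,y0)
cv2.imwrite("pics/w2z.png",cv2.resize(im[y0:y0+75,x0:x0+100],(800,600),interpolation=cv2.INTER_CUBIC))
E
```

```text
[-0.169  0.834 -0.998  1.487  0.724  1.219  0.69 ] [527.096 394.172 220.695] [ 3.141  0.    -2.753] 5.775 [ 0.046 -0.363  0.334] [-0.003 -0.035  0.002]
[277.729 214.745]
227 174
```

View pics/w2z.png

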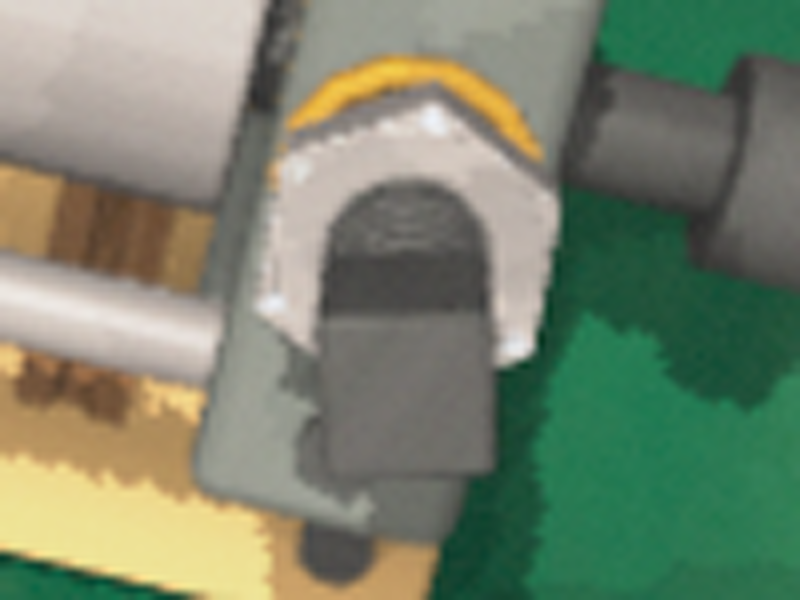

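The square end, centred at zoom (410,395), lines up with the tool. The nut's six corners are visible around it. Descend and grip.

Call:
{"method": "carry_out", "body": {
  "deltas": [0,0,0,0,0,0.02,-1,0,0,0,0,0,0.02,-1,0,0,0,0,0,0.02,-1,0,0,0,0,0,0.02,-1,0,0,0,0,0,0,0.5,0,0,0,0,0,0,1,0,0,0,0,0,0,1,0,0,0,0,0,0,1,0,0,0,0,0,0,1,0,0,0,0,0,0,1,0,0,0,0,0,0,1,0,0,0,0,0,0,1]
}}

```text
clock: 7.32
eef_pos: [527.3, 393.8, 142.1]
tool_rot: [3.142, 0.001, -2.751]
force: [0.4, -1.6, 5.7]
width: 15.0
gripper_force: 59.3
```

```bash
cat > st.py <<'E'
from h import *
np.set_printoptions(precision=3,suppress=True)
s=ctrl.read_state()
for k in ['clock','qpos','eef_pos','tool_rot','force','torque','width','gripper_force']: print(k,s[k])
E
python3 st.py
```

```text
clock 7.325
qpos [-0.189  0.914 -0.942  1.56   0.806  1.093  0.628]
eef_pos [527.343 393.832 142.055]
tool_rot [ 3.142  0.001 -2.751]
force [ 0.39  -1.553  5.73 ]
torque [-0.237  0.032  0.042]
width 14.961310782957668
gripper_force 59.29044526281359
```

Call:
{"method": "carry_out", "body": {
  "deltas": [0,0,10,0,0,0.00014,1,0,0,10,0,0,0.00014,1,0,0,10,0,0,0.00014,1,0,0,10,0,0,0.00014,1,0,0,0,0,0,0,1]
}}

```text
clock: 7.95
eef_pos: [527.4, 392.7, 141.5]
tool_rot: [-3.14, 0.002, 2.832]
force: [-0.6, -2.3, 6.7]
width: 15.1
gripper_force: 59.5
```

```bash
python3 st.py
```

```text
clock 7.95
qpos [-0.258  0.856 -0.782  1.563  0.681  1.013  0.021]
eef_pos [527.397 392.748 141.456]
tool_rot [-3.14   0.002  2.832]
force [-0.57  -2.263  6.736]
torque [-0.69   0.077 -0.09 ]
width 15.079674165779895
gripper_force 59.52252727118321
```

Call:
{"method": "carry_out", "body": {
  "deltas": [0,0,8,0,0,0.00011,1,0,0,7,0,0,0.0001,1,0,0,0,0,0,0,1]
}}

```text
clock: 8.32
eef_pos: [527.2, 392.4, 141.2]
tool_rot: [-3.14, 0.002, 2.571]
force: [-0.4, -3.2, 7.0]
width: 15.2
gripper_force: 59.7
```

```bash
python3 st.py|grep -E "rot|tor|for|pos"
```

```text
qpos [-0.287  0.836 -0.719  1.565  0.63   0.985 -0.201]
eef_pos [527.245 392.356 141.201]
tool_rot [-3.14   0.002  2.571]
force [-0.399 -3.193  7.029]
torque [-0.845  0.205 -0.067]
gripper_force 59.662771940929815
```

Call:
{"method": "carry_out", "body": {
  "deltas": [0,0,5,0,0,7e-05,1,0,0,0,0,0,0,1]
}}

```text
clock: 8.57
eef_pos: [527.1, 392.2, 141.1]
tool_rot: [-3.14, 0.002, 2.484]
force: [-0.4, -4.2, 7.8]
width: 15.3
gripper_force: 59.7
```

```bash
python3 st.py|grep -E "rot|tor|for|pos"
```

```text
qpos [-0.298  0.83  -0.698  1.565  0.612  0.976 -0.275]
eef_pos [527.141 392.241 141.115]
tool_rot [-3.14   0.002  2.484]
force [-0.371 -4.226  7.81 ]
torque [-0.908  0.227 -0.069]
gripper_force 59.71865318133496
```

Call:
{"method": "carry_out", "body": {
  "deltas": [0,0,5,0,0,7e-05,1,0,0,0,0,0,0,1]
}}

```text
clock: 8.82
eef_pos: [527.1, 392.2, 141.1]
tool_rot: [-3.14, 0.002, 2.397]
force: [-1.9, -4.7, 8.8]
width: 15.3
gripper_force: 59.8
```

```bash
python3 st.py|grep -E "rot|tor|for|eef"
```

```text
eef_pos [527.083 392.159 141.079]
tool_rot [-3.14   0.002  2.397]
force [-1.877 -4.69   8.808]
torque [-0.883  0.288 -0.09 ]
gripper_force 59.75056667695753
```

Call:
{"method": "carry_out", "body": {
  "deltas": [0,0,5,0,0,7e-05,1,0,0,0,0,0,0,1]
}}

```text
clock: 9.07
eef_pos: [527.0, 392.1, 141.0]
tool_rot: [-3.14, 0.002, 2.309]
force: [-1.3, -3.0, 7.4]
width: 15.0
gripper_force: 59.8
```

```bash
python3 st.py|grep -E "rot|tor|for|eef"
```

```text
eef_pos [526.966 392.067 140.957]
tool_rot [-3.14   0.002  2.309]
force [-1.316 -3.008  7.431]
torque [-0.954  0.334 -0.098]
gripper_force 59.78044210933149
```

Call:
{"method": "carry_out", "body": {
  "deltas": [0,0,5,0,0,7e-05,1,0,0,0,0,0,0,1]
}}

```text
clock: 9.32
eef_pos: [526.9, 392.0, 140.9]
tool_rot: [-3.14, 0.003, 2.222]
force: [-1.6, -4.9, 8.5]
width: 15.0
gripper_force: 59.8
```

```bash
python3 st.py|grep -E "rot|tor|for|eef"
```

```text
eef_pos [526.876 391.976 140.897]
tool_rot [-3.14   0.003  2.222]
force [-1.577 -4.888  8.463]
torque [-0.961  0.37  -0.099]
gripper_force 59.80960555491038
```

Call:
{"method": "carry_out", "body": {
  "deltas": [0,0,5,0,0,7e-05,1,0,0,0,0,0,0,1]
}}

```text
clock: 9.57
eef_pos: [526.8, 391.9, 140.8]
tool_rot: [-3.139, 0.003, 2.135]
force: [-2.7, -4.2, 8.6]
width: 14.7
gripper_force: 59.8
```

```bash
python3 st.py|grep -E "rot|tor|for|eef"
```

```text
eef_pos [526.758 391.902 140.808]
tool_rot [-3.139  0.003  2.135]
force [-2.658 -4.176  8.585]
torque [-1.051  0.51  -0.054]
gripper_force 59.837740673683584
```

Call:
{"method": "carry_out", "body": {
  "deltas": [0,0,5,0,0,7e-05,1,0,0,0,0,0,0,1]
}}

```text
clock: 9.82
eef_pos: [526.7, 391.8, 140.7]
tool_rot: [-3.139, 0.003, 2.048]
force: [-2.7, -3.7, 9.5]
width: 14.7
gripper_force: 59.9
```

```bash
python3 st.py|grep -E "rot|tor|for|eef"
```

```text
eef_pos [526.653 391.799 140.714]
tool_rot [-3.139  0.003  2.048]
force [-2.744 -3.739  9.491]
torque [-1.067  0.483 -0.101]
gripper_force 59.864871287718415
```

Call:
{"method": "carry_out", "body": {
  "deltas": [0,0,5,0,0,7e-05,1,0,0,0,0,0,0,1]
}}

```text
clock: 10.07
eef_pos: [526.5, 391.8, 140.7]
tool_rot: [-3.139, 0.003, 1.96]
force: [-2.3, -4.8, 8.9]
width: 15.0
gripper_force: 59.9
```

```bash
python3 st.py|grep -E "rot|tor|for|eef"
```

```text
eef_pos [526.523 391.76  140.662]
tool_rot [-3.139  0.003  1.96 ]
force [-2.343 -4.757  8.877]
torque [-1.112  0.553 -0.047]
gripper_force 59.89032806362957
```

Call:
{"method": "carry_out", "body": {
  "deltas": [0,0,5,0,0,7e-05,1,0,0,0,0,0,0,1]
}}

```text
clock: 10.32
eef_pos: [526.4, 391.7, 140.6]
tool_rot: [-3.14, 0.003, 1.873]
force: [-2.6, -5.7, 9.4]
width: 14.7
gripper_force: 59.9
```

```bash
python3 st.py|grep -E "rot|tor|for|eef"
```

```text
eef_pos [526.381 391.712 140.599]
tool_rot [-3.14   0.003  1.873]
force [-2.562 -5.676  9.378]
torque [-1.122  0.622 -0.1  ]
gripper_force 59.914286710554734
```

Call:
{"method": "carry_out", "body": {
  "deltas": [0,0,5,0,0,7e-05,1,0,0,0,0,0,0,1]
}}

```text
clock: 10.58
eef_pos: [526.3, 391.7, 140.5]
tool_rot: [-3.14, 0.004, 1.786]
force: [-2.9, -4.7, 9.6]
width: 15.1
gripper_force: 59.9
```

```bash
python3 st.py|grep -E "rot|tor|for|eef"
```

```text
eef_pos [526.278 391.694 140.497]
tool_rot [-3.14   0.004  1.786]
force [-2.909 -4.724  9.612]
torque [-1.131  0.683  0.009]
gripper_force 59.936161315999925
```

Call:
{"method": "carry_out", "body": {
  "deltas": [0,0,5,0,0,7e-05,1,0,0,0,0,0,0,1]
}}

```text
clock: 10.82
eef_pos: [526.1, 391.7, 140.4]
tool_rot: [-3.14, 0.004, 1.7]
force: [-3.2, -4.8, 9.6]
width: 14.8
gripper_force: 60.0
```

```bash
python3 st.py|grep -E "rot|tor|for|eef"
```

```text
eef_pos [526.124 391.72  140.432]
tool_rot [-3.14   0.004  1.7  ]
force [-3.241 -4.82   9.606]
torque [-1.184  0.715  0.196]
gripper_force 59.98746186727658
```

Call:
{"method": "carry_out", "body": {
  "deltas": [0,0,3,0,0,4e-05,1,0,0,0,0,0,0,1]
}}

```text
clock: 11.08
eef_pos: [526.0, 391.7, 140.4]
tool_rot: [-3.14, 0.004, 1.648]
force: [-3.4, -5.2, 9.8]
width: 14.9
gripper_force: 60.1
```

```bash
python3 st.py|grep -E "rot|tor|for|eef"
```

```text
eef_pos [526.034 391.702 140.392]
tool_rot [-3.14   0.004  1.648]
force [-3.352 -5.249  9.78 ]
torque [-1.139  0.771  0.254]
gripper_force 60.10351578821428
```

Call:
{"method": "carry_out", "body": {
  "deltas": [0,0,0,0,0,0,1,0,0,0,0,0,0,0,0,0,0,0,0,0,-1,0,0,0,0,0,0,-1,0,0,0,0,0,0,-1,0,0,0,0,0,0,-1]
}}

```text
clock: 11.82
eef_pos: [526.9, 393.7, 139.7]
tool_rot: [-3.142, -0.0, 1.648]
force: [0.3, 1.1, 0.1]
width: 85.1
gripper_force: 0.0
```

```bash
python3 st.py; python3 - <<'E'
from h import *
im=ctrl.get_image("wrist")[:,:,::-1];W=ctrl.calibration("wrist")
u,v=map(int,proj(W,[526,393.3,150]));x0=u-50;y0=v-40;print(x0,y0)
cv2.imwrite("pics/w3.png",im)
cv2.imwrite("pics/w3z.png",cv2.resize(im[y0:y0+75,x0:x0+100],(800,600),interpolation=cv2.INTER_CUBIC))
E
```

```text
clock 11.825
qpos [-0.409  0.782 -0.484  1.569  0.432  0.899 -0.968]
eef_pos [526.947 393.678 139.713]
tool_rot [-3.142 -0.     1.648]
force [0.302 1.061 0.072]
torque [ 0.035 -0.006  0.003]
width 85.13753672365242
gripper_force 0.0
224 230
```

View pics/w3z.png

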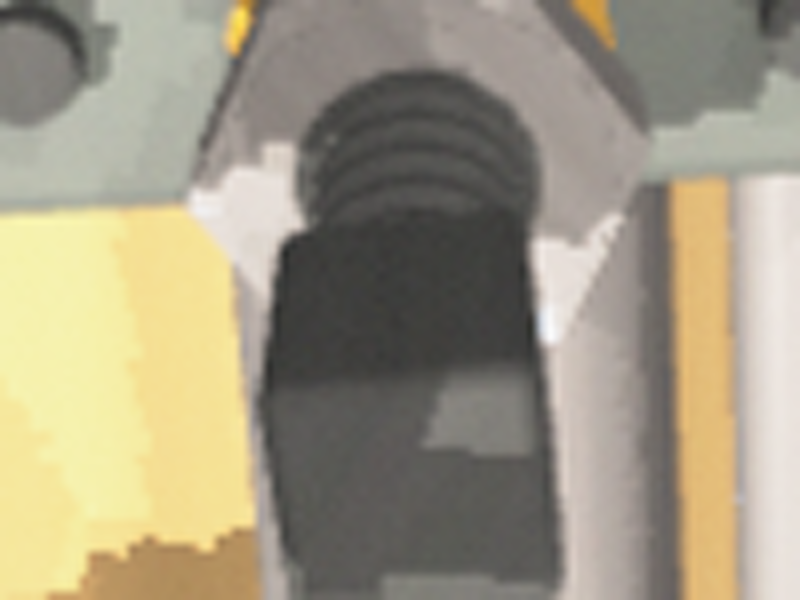

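Nut's left and right corners at zoom (190,200) and (655,150); the square sits about square to the tool. Computing the nut angle and centre.

```bash
python3 - <<'E'
from h import *
np.set_printoptions(precision=2,suppress=True)
W=ctrl.calibration("wrist")
g=lambda u,v:(224+u/8-.44,230+v/8-.44)
for z in (128,130,131):
  H=[onz(W,*g(*p),z) for p in [(190,200),(655,150),(550,345)]];d=H[1]-H[0];e=H[2]-H[1]
  print(z,np.mean(H[:2],0),np.linalg.norm(d),np.degrees(np.arctan2(d[1],d[0])),np.linalg.norm(e),np.degrees(np.arctan2(e[1],e[0])))
Q=[onz(W,*g(*p),170) for p in [(265,393),(540,362)]];d=Q[1]-Q[0];print(Q,np.degrees(np.arctan2(d[1],d[0])))
E
```

```text
128 [526.69 393.27 128.  ] 34.21257194797159 11.130793638339156 17.669443167925426 -110.41105056003673
130 [526.63 394.26 130.  ] 33.76752361459602 11.130793638339279 17.43959326814249 -110.41105056003654
131 [526.59 394.76 131.  ] 33.54499944790833 11.130793638339162 17.324668318250968 -110.4110505600365
[array([517.78, 400.39, 170.  ]), array([532.62, 403.45, 170.  ])] 11.653206981385267
```

Call:
{"method": "carry_out", "body": {
  "deltas": [0,0,-10.3,0,0,0,-1,0,0,-10.3,0,0,0,-1,0,0,-10.3,0,0,0,-1,0,0,-10.3,0,0,0,-1,0,0,-10.3,0,0,0,-1,0,0,-10.3,0,0,0,-1,0,0,-10.3,0,0,0,-1,0,0,-10.3,0,0,0,-1,0,0,-10.3,0,0,0,-1,0,0,-10.3,0,0,0,-1,0,0,-10.3,0,0,0,-1,0,0,-10.3,0,0,0,-1]
}}

```text
clock: 13.38
eef_pos: [527.2, 393.5, 139.8]
tool_rot: [-3.141, 0.0, -2.473]
force: [-0.3, -0.0, -0.6]
width: 85.6
gripper_force: 0.0
```

Call:
{"method": "carry_out", "body": {
  "deltas": [0,0,-10.3,0,0,0,-1,0,0,-10.3,0,0,0,-1,0,0,-10.3,0,0,0,-1,0,0,-10.3,0,0,0,-1,0,0,-10.3,0,0,0,-1,0,0,-10.3,0,0,0,-1,0,0,-10.3,0,0,0,-1,0,0,-10.3,0,0,0,-1,0,0,-10.3,0,0,0,-1,0,0,0,0,0,0,-1]
}}

```text
clock: 14.62
eef_pos: [527.1, 393.5, 139.6]
tool_rot: [3.141, -0.0, -0.863]
force: [0.5, 0.0, 0.3]
width: 85.4
gripper_force: 0.0
```

```bash
python3 st.py
```

```text
clock 14.625
qpos [-0.098  1.044 -1.209  1.559  1.011  1.266  2.379]
eef_pos [527.118 393.483 139.641]
tool_rot [ 3.141 -0.    -0.863]
force [0.514 0.004 0.255]
torque [-0.043  0.014  0.029]
width 85.40801846259697
gripper_force 0.0
```

Call:
{"method": "carry_out", "body": {
  "deltas": [0,0,0,-0.0005,0.0007,0.009,-1,0,0,0,0,0,0.009,-1,0,0,0,0,0,0.0085,-1,0,0,0,0,0,0,0,0,0,0,0,0,0,1,0,0,0,0,0,0,1,0,0,0,0,0,0,1,0,0,0,0,0,0,1,0,0,0,0,0,0,1,0,0,0,0,0,0,1]
}}

```text
clock: 15.88
eef_pos: [525.6, 393.3, 113.9]
tool_rot: [3.141, -0.0, -0.86]
force: [-3.2, -3.6, 6.7]
width: 28.5
gripper_force: 60.9
```

```bash
python3 st.py
```

```text
clock 15.875
qpos [-0.104  1.072 -1.189  1.58   1.042  1.234  2.36 ]
eef_pos [525.589 393.348 113.934]
tool_rot [ 3.141 -0.    -0.86 ]
force [-3.165 -3.566  6.668]
torque [-0.592  0.626 -0.044]
width 28.54287344231264
gripper_force 60.86185024352744
```

Call:
{"method": "carry_out", "body": {
  "deltas": [0,0,0,-0.0003,0.0003,0,1,0,0,10,0,0,0.00014,1,0,0,10,0,0,0.00014,1,0,0,10,0,0,0.00014,1,0,0,10,0,0,0.00014,1,0,0,10,0,0,0.00014,1,0,0,10,0,0,0.00014,1,0,0,0,0,0,0,1]
}}

```text
clock: 16.88
eef_pos: [525.8, 393.3, 113.1]
tool_rot: [-3.14, -0.0, -1.906]
force: [-1.6, -2.3, 6.1]
width: 28.6
gripper_force: 60.8
```

```bash
python3 st.py
```

```text
clock 16.875
qpos [-0.166  0.98  -1.002  1.583  0.904  1.1    1.401]
eef_pos [525.8   393.328 113.077]
tool_rot [-3.14  -0.    -1.906]
force [-1.626 -2.266  6.056]
torque [-0.618  0.435 -0.044]
width 28.559494508939657
gripper_force 60.82134885946289
```

Call:
{"method": "carry_out", "body": {
  "deltas": [0,0,10,0,0,0.00014,1,0,0,10,0,0,0.00014,1,0,0,10,0,0,0.00014,1,0,0,10,0,0,0.00014,1,0,0,10,0,0,0.00014,1,0,0,10,0,0,0.00014,1,0,0,10,0,0,0.00014,1,0,0,10,0,0,0.00014,1,0,0,10,0,0,0.00014,1,0,0,10,0,0,0.00014,1,0,0,10,0,0,0.00014,1,0,0,0,0,0,0,1]
}}

```text
clock: 18.38
eef_pos: [525.9, 392.9, 111.5]
tool_rot: [-3.141, 0.002, 2.458]
force: [-2.3, -3.6, 6.3]
width: 28.2
gripper_force: 61.0
```

```bash
python3 st.py
```

```text
clock 18.375
qpos [-0.367  0.834 -0.565  1.59   0.543  0.879 -0.249]
eef_pos [525.871 392.948 111.452]
tool_rot [-3.141  0.002  2.458]
force [-2.335 -3.639  6.344]
torque [-0.765  0.432 -0.006]
width 28.234525227337826
gripper_force 61.0158436128404
```

Call:
{"method": "carry_out", "body": {
  "deltas": [0,0,10,0,0,0.00014,1,0,0,10,0,0,0.00014,1,0,0,10,0,0,0.00014,1,0,0,10,0,0,0.00014,1,0,0,10,0,0,0.00014,1,0,0,8,0,0,0.00011,1,0,0,0,0,0,0,1]
}}

```text
clock: 19.25
eef_pos: [525.7, 392.8, 110.6]
tool_rot: [3.141, 0.002, 1.446]
force: [-2.1, -3.7, 7.1]
width: 28.4
gripper_force: 61.1
```

```bash
python3 st.py
```

```text
clock 19.25
qpos [-0.513  0.79  -0.298  1.595  0.296  0.802 -1.06 ]
eef_pos [525.684 392.842 110.632]
tool_rot [3.141 0.002 1.446]
force [-2.147 -3.658  7.094]
torque [-0.754  0.487 -0.073]
width 28.43013454317922
gripper_force 61.10855957376771
```

Call:
{"method": "carry_out", "body": {
  "deltas": [0,0,6,0,0,8e-05,1,0,0,6,0,0,8e-05,1,0,0,0,0,0,0,1]
}}

```text
clock: 19.62
eef_pos: [525.6, 392.9, 110.5]
tool_rot: [3.141, 0.002, 1.237]
force: [-2.3, -3.4, 7.8]
width: 28.5
gripper_force: 61.1
```

```bash
python3 st.py|grep -E "rot|tor|for|eef"
```

```text
eef_pos [525.597 392.904 110.456]
tool_rot [3.141 0.002 1.237]
force [-2.275 -3.374  7.814]
torque [-0.677  0.526 -0.054]
gripper_force 61.13304262049496
```

Call:
{"method": "carry_out", "body": {
  "deltas": [0,0,5,0,0,7e-05,1,0,0,0,0,0,0,1]
}}

```text
clock: 19.88
eef_pos: [525.6, 392.9, 110.4]
tool_rot: [3.141, 0.001, 1.15]
force: [-2.4, -2.2, 8.2]
width: 28.4
gripper_force: 61.1
```

```bash
python3 st.py|grep -E "rot|tor|for|eef"
```

```text
eef_pos [525.591 392.935 110.389]
tool_rot [3.141 0.001 1.15 ]
force [-2.376 -2.236  8.177]
torque [-0.729  0.581 -0.053]
gripper_force 61.14612806006335
```

Call:
{"method": "carry_out", "body": {
  "deltas": [0,0,5,0,0,7e-05,1,0,0,0,0,0,0,1]
}}

```text
clock: 20.12
eef_pos: [525.6, 392.9, 110.3]
tool_rot: [3.141, 0.001, 1.063]
force: [-3.0, -3.2, 8.7]
width: 28.4
gripper_force: 61.2
```

```bash
python3 st.py|grep -E "rot|tor|for|eef"
```

```text
eef_pos [525.561 392.901 110.3  ]
tool_rot [3.141 0.001 1.063]
force [-2.974 -3.213  8.676]
torque [-0.696  0.521 -0.043]
gripper_force 61.150435977615416
```

250° turned, still free.

Call:
{"method": "carry_out", "body": {
  "deltas": [0,0,5,0,0,7e-05,1,0,0,0,0,0,0,1]
}}

```text
clock: 20.38
eef_pos: [525.5, 393.0, 110.2]
tool_rot: [3.141, 0.001, 0.976]
force: [-2.3, -4.0, 8.0]
width: 28.3
gripper_force: 61.2
```

```bash
python3 st.py|grep -E "rot|tor|for|eef"
```

```text
eef_pos [525.541 392.96  110.246]
tool_rot [3.141 0.001 0.976]
force [-2.298 -3.975  8.007]
torque [-0.683  0.574 -0.093]
gripper_force 61.153677098918706
```

Call:
{"method": "carry_out", "body": {
  "deltas": [0,0,5,0,0,7e-05,1,0,0,0,0,0,0,1]
}}

```text
clock: 20.62
eef_pos: [525.6, 392.9, 110.2]
tool_rot: [3.141, 0.001, 0.889]
force: [-3.2, -3.4, 7.8]
width: 28.5
gripper_force: 61.2
```

```bash
python3 st.py|grep -E "rot|tor|for|eef"
```

```text
eef_pos [525.553 392.944 110.174]
tool_rot [3.141 0.001 0.889]
force [-3.249 -3.35   7.775]
torque [-0.693  0.593 -0.08 ]
gripper_force 61.158375854138285
```

Call:
{"method": "carry_out", "body": {
  "deltas": [0,0,5,0,0,7e-05,1,0,0,0,0,0,0,1]
}}

```text
clock: 20.88
eef_pos: [525.5, 393.0, 110.1]
tool_rot: [3.141, 0.001, 0.801]
force: [-2.6, -3.1, 8.1]
width: 28.6
gripper_force: 61.2
```

```bash
python3 st.py|grep -E "rot|tor|for|eef"
```

```text
eef_pos [525.524 392.955 110.079]
tool_rot [3.141 0.001 0.801]
force [-2.593 -3.103  8.068]
torque [-0.655  0.596 -0.027]
gripper_force 61.16173074580729
```

Call:
{"method": "carry_out", "body": {
  "deltas": [0,0,5,0,0,7e-05,1,0,0,0,0,0,0,1]
}}

```text
clock: 21.12
eef_pos: [525.5, 393.0, 110.0]
tool_rot: [3.141, 0.001, 0.714]
force: [-2.5, -3.2, 7.5]
width: 28.5
gripper_force: 61.2
```

```bash
python3 st.py|grep -E "rot|tor|for|eef"
```

```text
eef_pos [525.498 392.971 110.014]
tool_rot [3.141 0.001 0.714]
force [-2.494 -3.191  7.546]
torque [-0.673  0.611 -0.111]
gripper_force 61.16540792165324
```

Call:
{"method": "carry_out", "body": {
  "deltas": [0,0,5,0,0,7e-05,1,0,0,0,0,0,0,1]
}}

```text
clock: 21.38
eef_pos: [525.5, 393.0, 110.0]
tool_rot: [3.141, 0.001, 0.627]
force: [-2.4, -3.3, 8.1]
width: 28.1
gripper_force: 61.2
```

```bash
python3 st.py|grep -E "rot|tor|for|eef"
```

```text
eef_pos [525.511 392.99  109.961]
tool_rot [3.141 0.001 0.627]
force [-2.438 -3.322  8.146]
torque [-0.627  0.621 -0.038]
gripper_force 61.1683300207369
```

Call:
{"method": "carry_out", "body": {
  "deltas": [0,0,4,0,0,6e-05,1,0,0,0,0,0,0,1]
}}

```text
clock: 21.62
eef_pos: [525.5, 393.0, 109.9]
tool_rot: [3.141, 0.001, 0.557]
force: [-2.0, -2.1, 7.7]
width: 28.0
gripper_force: 61.2
```

```bash
python3 st.py|grep -E "rot|tor|for|eef|qpos"
```

```text
qpos [-0.654  0.775 -0.054  1.6    0.056  0.769 -1.746]
eef_pos [525.483 393.017 109.886]
tool_rot [3.141 0.001 0.557]
force [-1.958 -2.139  7.747]
torque [-0.653  0.592 -0.033]
gripper_force 61.169173987582326
```

Call:
{"method": "carry_out", "body": {
  "deltas": [0,0,5,0,0,7e-05,1,0,0,0,0,0,0,1]
}}

```text
clock: 21.88
eef_pos: [525.4, 393.0, 109.8]
tool_rot: [3.14, 0.001, 0.47]
force: [-3.3, -3.2, 7.9]
width: 28.7
gripper_force: 61.2
```

```bash
python3 st.py|grep -E "rot|tor|for|eef"
```

```text
eef_pos [525.447 393.007 109.796]
tool_rot [3.14  0.001 0.47 ]
force [-3.284 -3.195  7.949]
torque [-0.64   0.538 -0.038]
gripper_force 61.17671063169837
```

Call:
{"method": "carry_out", "body": {
  "deltas": [0,0,5,0,0,7e-05,1,0,0,0,0,0,0,1]
}}

```text
clock: 22.12
eef_pos: [525.5, 393.0, 109.8]
tool_rot: [3.14, 0.001, 0.383]
force: [-2.5, -3.7, 8.2]
width: 28.5
gripper_force: 61.2
```

```bash
python3 st.py|grep -E "rot|tor|for|eef"
```

```text
eef_pos [525.475 393.049 109.764]
tool_rot [3.14  0.001 0.383]
force [-2.547 -3.706  8.22 ]
torque [-0.634  0.588 -0.023]
gripper_force 61.1775830341503
```

Call:
{"method": "carry_out", "body": {
  "deltas": [0,0,5,0,0,7e-05,1,0,0,0,0,0,0,1]
}}

```text
clock: 22.38
eef_pos: [525.5, 393.1, 109.7]
tool_rot: [3.14, 0.001, 0.295]
force: [-3.0, -2.9, 9.3]
width: 28.8
gripper_force: 61.2
```

```bash
python3 st.py|grep -E "rot|tor|for|eef|qpos"
```

```text
qpos [-0.696  0.776  0.019  1.602 -0.018  0.765 -1.946]
eef_pos [525.465 393.059 109.692]
tool_rot [3.14  0.001 0.295]
force [-2.962 -2.855  9.29 ]
torque [-0.618  0.536 -0.042]
gripper_force 61.18084532674402
```

Call:
{"method": "carry_out", "body": {
  "deltas": [0,0,5,0,0,7e-05,1,0,0,0,0,0,0,1]
}}

```text
clock: 22.62
eef_pos: [525.4, 393.1, 109.6]
tool_rot: [3.14, 0.001, 0.209]
force: [-2.8, -2.2, 7.9]
width: 28.7
gripper_force: 61.2
```

```bash
python3 st.py|grep -E "rot|tor|for|eef"
```

```text
eef_pos [525.436 393.111 109.622]
tool_rot [3.14  0.001 0.209]
force [-2.846 -2.177  7.856]
torque [-0.624  0.602  0.097]
gripper_force 61.20052394340746
```

Call:
{"method": "carry_out", "body": {
  "deltas": [0,0,4,0,0,6e-05,1,0,0,0,0,0,0,1]
}}

```text
clock: 22.88
eef_pos: [525.5, 393.1, 109.6]
tool_rot: [3.14, 0.0, 0.139]
force: [-2.1, -2.0, 8.5]
width: 28.5
gripper_force: 61.2
```

```bash
python3 st.py|grep -E "rot|tor|for|eef"
```

```text
eef_pos [525.48  393.091 109.584]
tool_rot [3.14  0.    0.139]
force [-2.071 -2.018  8.467]
torque [-0.652  0.594  0.23 ]
gripper_force 61.22715267003514
```

Call:
{"method": "carry_out", "body": {
  "deltas": [0,0,4,0,0,6e-05,1,0,0,0,0,0,0,1]
}}

```text
clock: 23.12
eef_pos: [525.5, 393.1, 109.5]
tool_rot: [3.14, 0.0, 0.07]
force: [-2.6, -3.3, 8.4]
width: 28.5
gripper_force: 61.3
```

```bash
python3 st.py|grep -E "rot|tor|for|eef"
```

```text
eef_pos [525.461 393.094 109.502]
tool_rot [3.14 0.   0.07]
force [-2.645 -3.263  8.352]
torque [-0.591  0.548  0.34 ]
gripper_force 61.25401165802032
```

Call:
{"method": "carry_out", "body": {
  "deltas": [0,0,1,0,0,0,1,0,0,0,0,0,0,1,0,0,0,0,0,0,1]
}}

```text
clock: 23.5
eef_pos: [525.4, 393.1, 109.5]
tool_rot: [3.14, 0.0, 0.053]
force: [-2.6, -3.5, 7.6]
width: 28.2
gripper_force: 61.3
```

```bash
python3 st.py|grep -E "rot|tor|for|eef"
```

```text
eef_pos [525.446 393.136 109.52 ]
tool_rot [3.14  0.    0.053]
force [-2.585 -3.483  7.593]
torque [-0.654  0.501  0.397]
gripper_force 61.26153446151875
```

Call:
{"method": "carry_out", "body": {
  "deltas": [0,0,0,0,0,0,0,0,0,0,0,0,0,-0.3,0,0,0,0,0,0,-1,0,0,0,0,0,0,-1,0,0,0,0,0,0,-1]
}}

```text
clock: 24.12
eef_pos: [525.7, 393.6, 108.9]
tool_rot: [3.142, 0.0, 0.047]
force: [0.0, -0.3, 0.1]
width: 85.3
gripper_force: 0.0
```

```bash
python3 st.py; python3 - <<'E'
from h import *
im=ctrl.get_image("wrist")[:,:,::-1];W=ctrl.calibration("wrist")
u,v=map(int,proj(W,[526,393.3,145]));x0=u-64;y0=v-48;print(x0,y0)
cv2.imwrite("pics/w4z.png",cv2.resize(im[y0:y0+96,x0:x0+128],(800,600),interpolation=cv2.INTER_CUBIC))
E
```

```text
clock 24.125
qpos [-0.736  0.779  0.086  1.603 -0.088  0.763 -2.134]
eef_pos [525.678 393.577 108.917]
tool_rot [3.142 0.    0.047]
force [ 0.034 -0.287  0.113]
torque [-0.008  0.017 -0.035]
width 85.31589006545573
gripper_force 0.0
215 253
```

View pics/w4z.png

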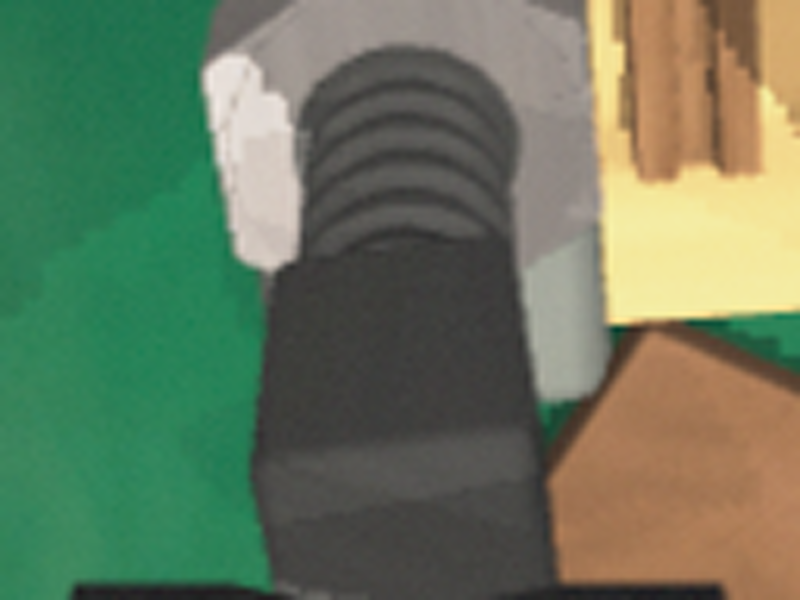

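The nut is seated with its flats nearly parallel to the open fingers. The screw's square, with its edge at zoom (260,465)–(530,430), hasn't moved from its set angle, so I'm handing in.

```bash
python3 -c "
from cell import ctrl
print(ctrl.finish_job())"
```

```text
the job is handed in; nothing more can be done
None
```

I turned the slack crank-end screw down to about 0.4 N m on its block and nipped its jam nut at about 0.45–0.5 N m, both estimated from the wrist moment and under the 0.7 N m bush limit. I handed the job in at about 24 s, and no verdict was returned.

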